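# Find the tin with the spare batteries by its weight

### The job

The spare batteries are in one of the three identical closed steel tins on the shelf, and only the weight tells which. Going from the robot's left to its right, lift each tin upright a few centimetres straight up to feel its weight, and stand it gently back where it stood before you take the next. Finish holding the heaviest tin upright and still in the gripper, at least 12 cm clear of the shelf, without putting it down, the other two standing in their places and the jar, pick, tray and mug left alone.

Things in the scene. Friction and masses are not known exactly. Their poses are not given: they have to be found in the camera images.
- tin_a: one of three closed steel tins, identical to the eye: upright cylinder 52 mm in diameter, 80 mm tall, smooth straight wall, flush lid that stays shut. Origin: centre of its underside (z = 0 as it stands), z axis up. One tin stands on the robot's left (y 0.21 to 0.31), one in the middle (y -0.05 to 0.05), one on the right (y -0.31 to -0.21); which name stands where varies
- tin_b: another of the three tins, same size and look as tin_a, origin at the centre of its underside. Two of the tins weigh 0.11 to 0.17 kg each, the heaviest 0.47 to 0.63 kg; find out which by lifting
- tin_c: another of the three tins, same size and look as tin_a, origin at the centre of its underside. It may stand on the left, in the middle or on the right, as any of them
- jar: small glass jar with a screwed-on aluminium lid, 42 mm diameter, 58 mm tall, loose, standing between the left and the middle tin. Origin: centre of its underside. A bystander: leave it alone
- pick: blue silicone cleaning pick, 90 mm long (along its x axis), 15 mm wide, 8 mm thick, loose, lying flat between the middle and the right tin. Origin: on its underside near the middle. A bystander: leave it alone
- tray: empty stainless steel tray, 130 x 240 mm (x, y), 18 mm tall, loose, beyond the tins (as are a charger, books, a clock and a loudspeaker, all fixed, past x = 0.72, under 180 mm tall). Origin: centre of its underside. A bystander: leave it alone
- mug: white ceramic mug, 80 mm diameter, 92 mm tall, loose, on the robot's right, nearer the side (farther out, past y = -0.5, stands a fixed desk lamp 400 mm tall; past y = 0.53 on the left a caddy 140 mm tall). Origin: centre of its underside. A bystander: leave it alone
There are look-alikes about, which are no part of the job. Leave any red or yellow look-alike of the tin_c alone.

How it is judged (in metres and radians):
On the way, in this order (a step that is already met when the one before it is completed fails the run):
1. the tin that stands on the robot's left is gripped and lifted clear of the shelf (over 20 mm) (((height (world z) of tin_a above 0.02 m and contact force between the fingers and tin_a above 0.5 N and world y of tin_a above 0.13 m and not (world y of tin_b above 0.13 m) and not (world y of tin_c above 0.13 m)) or (height (world z) of tin_b above 0.02 m and contact force between the fingers and tin_b above 0.5 N and world y of tin_b above 0.13 m and not (world y of tin_a above 0.13 m) and not (world y of tin_c above 0.13 m)) or (height (world z) of tin_c above 0.02 m and contact force between the fingers and tin_c above 0.5 N and world y of tin_c above 0.13 m and not (world y of tin_a above 0.13 m) and not (world y of tin_b above 0.13 m)))), for 0.2 s.
2. then the middle tin is gripped and lifted clear in the same way, over its own third of the shelf (((height (world z) of tin_a above 0.02 m and contact force between the fingers and tin_a above 0.5 N and world y of tin_a between -0.13 and 0.13 m and not (world y of tin_b between -0.13 and 0.13 m) and not (world y of tin_c between -0.13 and 0.13 m)) or (height (world z) of tin_b above 0.02 m and contact force between the fingers and tin_b above 0.5 N and world y of tin_b between -0.13 and 0.13 m and not (world y of tin_a between -0.13 and 0.13 m) and not (world y of tin_c between -0.13 and 0.13 m)) or (height (world z) of tin_c above 0.02 m and contact force between the fingers and tin_c above 0.5 N and world y of tin_c between -0.13 and 0.13 m and not (world y of tin_a between -0.13 and 0.13 m) and not (world y of tin_b between -0.13 and 0.13 m)))), for 0.2 s.
3. then the tin on the robot's right is gripped and lifted clear in the same way (((height (world z) of tin_a above 0.02 m and contact force between the fingers and tin_a above 0.5 N and world y of tin_a below -0.13 m and not (world y of tin_b below -0.13 m) and not (world y of tin_c below -0.13 m)) or (height (world z) of tin_b above 0.02 m and contact force between the fingers and tin_b above 0.5 N and world y of tin_b below -0.13 m and not (world y of tin_a below -0.13 m) and not (world y of tin_c below -0.13 m)) or (height (world z) of tin_c above 0.02 m and contact force between the fingers and tin_c above 0.5 N and world y of tin_c below -0.13 m and not (world y of tin_a below -0.13 m) and not (world y of tin_b below -0.13 m)))), for 0.2 s.
At the end, for the whole second after the job is handed in: The heaviest tin is held by the fingers only, over 120 mm above the shelf, within 0.3 rad of upright, at rest; the other two stand upright, let go, within 50 mm of their starts (each, being light, bears on the shelf with under 2.6 N); jar, pick, tray and mug are within 30 mm of theirs, jar upright (((height (world z) of tin_a above 0.12 m and angle between tin_a's own z axis and vertical below 0.3 rad and linear speed of tin_a below 0.03 m/s and contact force between the fingers and tin_a above 1 N and distance of each of tin_b, tin_c from where it was at the start of the episode below 0.05 m and angle between each of tin_b, tin_c's own z axis and vertical below 0.1 rad and contact force between each of the fingers, tin_a and tin_b below 0.1 N and contact force between each of tin_b, tin_c and anything else below 2.6 N and contact force between each of the fingers, tin_a and tin_c below 0.1 N and contact force between tin_a and jar below 0.1 N and contact force between tin_a and pick below 0.1 N and contact force between tin_a and tray below 0.1 N and contact force between tin_a and mug below 0.1 N) or (height (world z) of tin_b above 0.12 m and angle between tin_b's own z axis and vertical below 0.3 rad and linear speed of tin_b below 0.03 m/s and contact force between the fingers and tin_b above 1 N and distance of each of tin_a, tin_c from where it was at the start of the episode below 0.05 m and angle between each of tin_a, tin_c's own z axis and vertical below 0.1 rad and contact force between each of the fingers, tin_b and tin_a below 0.1 N and contact force between each of tin_a, tin_c and anything else below 2.6 N and contact force between each of the fingers, tin_b and tin_c below 0.1 N and contact force between tin_b and jar below 0.1 N and contact force between tin_b and pick below 0.1 N and contact force between tin_b and tray below 0.1 N and contact force between tin_b and mug below 0.1 N) or (height (world z) of tin_c above 0.12 m and angle between tin_c's own z axis and vertical below 0.3 rad and linear speed of tin_c below 0.03 m/s and contact force between the fingers and tin_c above 1 N and distance of each of tin_a, tin_b from where it was at the start of the episode below 0.05 m and angle between each of tin_a, tin_b's own z axis and vertical below 0.1 rad and contact force between each of the fingers, tin_c and tin_a below 0.1 N and contact force between each of tin_a, tin_b and anything else below 2.6 N and contact force between each of the fingers, tin_c and tin_b below 0.1 N and contact force between tin_c and jar below 0.1 N and contact force between tin_c and pick below 0.1 N and contact force between tin_c and tray below 0.1 N and contact force between tin_c and mug below 0.1 N)) and distance of each of jar, pick, tray, mug from where it was at the start of the episode below 0.03 m and angle between jar's own z axis and vertical below 0.2 rad); the arm keeps its last pose, push and grip.
It fails at once if a tin is let go or flung while it is more than 20 mm above the shelf ((height (world z) of tin_a above 0.02 m and angle between tin_a's own z axis and vertical below 0.5 rad and contact force between the fingers and tin_a below 0.02 N) or (height (world z) of tin_b above 0.02 m and angle between tin_b's own z axis and vertical below 0.5 rad and contact force between the fingers and tin_b below 0.02 N) or (height (world z) of tin_c above 0.02 m and angle between tin_c's own z axis and vertical below 0.5 rad and contact force between the fingers and tin_c below 0.02 N)).
It fails at once if a tin is tipped by more than 0.5 rad (angle between any of tin_a, tin_b, tin_c's own z axis and vertical above 0.5 rad).
It fails at once if the jar, pick, tray or mug is shifted by more than 30 mm (distance of any of jar, pick, tray, mug from where it was at the start of the episode above 0.03 m).
It also fails if it takes over 67 s, if anything falls off the work surface, if the arm or the gripper's body presses on something with over 40 N, if the wrist force passes 120 N, or if a joint passes its speed limit or range.

### The arm

A 6-joint arm with a two-finger parallel gripper is mounted at the origin on the work surface. World frame = base frame: x ahead of the robot, y to its left, z up, the work surface at z = 0. Lengths are in m, angles in degrees, forces in N, time in s.
With the tool pointing down it reaches from about 0.25 to 0.8 m from the base axis. Payload 3.9 kg.
Tool frame: the origin (TCP) lies between the finger pads; the fingertips stand 19 mm ahead of it and the grasp point (between the pads) is the TCP; z points along the fingers, y is the direction in which the jaws open and shut (so a half turn about z gives the same grasp; the last joint's range is limited). The gripper opens to 85 mm and grips with 20 to 120 N. Pads are 22 mm wide; open, the fingers measure 114 mm over their backs; the gripper's body (76 mm by 85 mm) begins 54 mm behind the grasp point. The pads swing forward as they close: fully open they stand 13 mm farther back than shut.
Start: joints at [-76.604, 14.897, -7.913, 67.191, 0, 90], TCP at [0.122, -0.511, 0.25] pointing down, gripper open.
Joint ranges: [-159.42, 159.42], [-47.68, 98.78], [-73.54, 78.23], [-108.79, 121.32], [-90, 84.71], [-180, 180]. Speed limits (degrees/s): [147.25, 147.25, 180, 180, 180, 180].

### API

Orientations are given as [roll, pitch, yaw] about the fixed x, y, z axes, in that order (R = Rz(yaw) Ry(pitch) Rx(roll)).
In Python, from bench import manip gives the robot as it stands.
- The arm moves only by the tool servo_tool, never from a script. Its argument "deltas" is a list of rows, each a list of 3 entries, a list of its own where there are three numbers: the closure, from -1 (fully open) to 1 (shut), so that 0 is half open, then the shift along the world's x, y, z in m, then the turn, a rotation vector about the world's x, y, z in rad. In form: [[grip, [x, y, z], [ax, ay, az]], ...]. A call has 1 to 20 rows; each row shifts and turns the commanded pose from where the row before left it; what a row does not reach is not made up. A row lasts 1/10 s, in which the tool goes at most 50 mm and 8.59 degrees, less where a joint would pass 70% of its speed; a pose out of reach is approached as far as the arm can. A call is refused whole if a number of a shift passes 0.05 or a number of a turn 0.15, either way. A call with a gripper value outside its range is refused whole. The fingers move at their own pace and stop on an object; "squeeze" is the grip in N (left out, the last holds). Time passes only in rows, so rows that do not move let the fingers close. It gives the time, the measured TCP pose, the force and the opening at its end, in the units of the state.
- manip.get_obs(): the state, without advancing time (a new reading comes with each control period).
- manip.read_camera(name): name is "scene" or "top" or "wrist"; returns the picture (480x640x3 uint8, red, green, blue); there is no depth.
- manip.calibration(name): a dict with "mtx" (3x3 intrinsics, pixels), "R" (3x3) and "t" (3): a world point X has camera coordinates R X + t. Camera axes: x right, y down, z forward; pixel columns grow to the right and rows downward; lengths in m; the calibration is good to about 2 mm. A picture is of the moment at which its call begins: read the wrist's pose just before it. calibration takes no time and is no camera call; for the wrist camera it gives the pose at the moment of the call.
- manip.job_done(): hands the job in, once; it reports no verdict.
The state is a dict: "t": time; "qpos": joint angles; "qvel": joint speeds; "joint_torque": joint torques, N m; "tool_pos": TCP position; "eef_rot": TCP orientation; "wrist_force": force on the tool from outside, world axes, zero at the start; "torque": the same for the moment, N m; "grip_width": opening from 0.0 (shut) to 1.0 (fully open).
Only numpy, scipy, OpenCV 4.12 (cv2) and the standard library are available. Lean on these libraries where they do the work, as an engineer would, in place of code of your own. Each camera call takes 0.05 s, during which the arm holds its last target.

## Working session

There is one attempt and no reset: what is moved stays moved. The work goes in short steps, Python scripts to look and compute and a tool call to move; the robot and the scene stay as the last step left them, time stands still between calls to the robot, and variables do not carry over. Pictures are saved under pics/ and viewed, and the job is handed in when it is done.

Besides the shell and the picture viewer there is one more tool, called after "Emit:" by a JSON object that holds its "method" and its "body", one argument or row to a line. servo_tool: Moves the arm, as the interface text tells. Its arguments: {"type":"object","properties":{"deltas":{"type":"array"},"squeeze":{"type":"number"}},"required":["deltas"]}

```bash
ls; mkdir -p pics
python3 - <<'E'
from bench import manip
import cv2
o=manip.get_obs();print(o)
for n in("scene","top"):
    im=manip.read_camera(n);cv2.imwrite(f"pics/{n}0.png",im[:,:,::-1]);c=manip.calibration(n);print(n,c)
E
```

```text
pics
{'t': 0.0, 'qpos': array([-7.66053191e+01,  1.49351280e+01, -7.98700013e+00,  6.71898330e+01,
       -1.60529617e-03,  9.00003771e+01]), 'qvel': array([ 0.04387056,  0.02254885,  0.05320595,  0.09021608, -0.03111868,
        0.05563468]), 'joint_torque': array([ 5.43998776e-04, -4.05676425e+01,  2.53922617e+01,  1.87755434e-02,
       -1.81774653e-04, -3.34736846e-06]), 'tool_pos': array([ 0.12146086, -0.51008582,  0.24946221]), 'eef_rot': array([-1.79888039e+02,  1.60602994e-03,  1.33943070e+01]), 'wrist_force': array([ 0.51203342, -0.05502472,  0.3683258 ]), 'torque': array([0.04529297, 0.02418486, 0.01529547]), 'grip_width': 1.0013943574426631}
scene {'mtx': array([[519.62352571,   0.        , 322.60468953],
       [  0.        , 519.62352571, 232.62929607],
       [  0.        ,   0.        ,   1.        ]]), 'R': array([[ 0.36793625,  0.92981865,  0.00775804],
       [ 0.72234756, -0.28056473, -0.6320581 ],
       [-0.58552278,  0.23816109, -0.77488217]]), 't': array([-0.1832514 , -0.42319348,  1.56553571])}
top {'mtx': array([[499.81275608,   0.        , 326.31480084],
       [  0.        , 499.81275608, 238.62124011],
       [  0.        ,   0.        ,   1.        ]]), 'R': array([[ 0.00703897, -0.99994153,  0.00820948],
       [-0.99615397, -0.00772886, -0.08727851],
       [ 0.08733685, -0.00756356, -0.99615012]]), 't': array([-0.05730947,  0.59830842,  1.07076204])}
```

View pics/scene0.png

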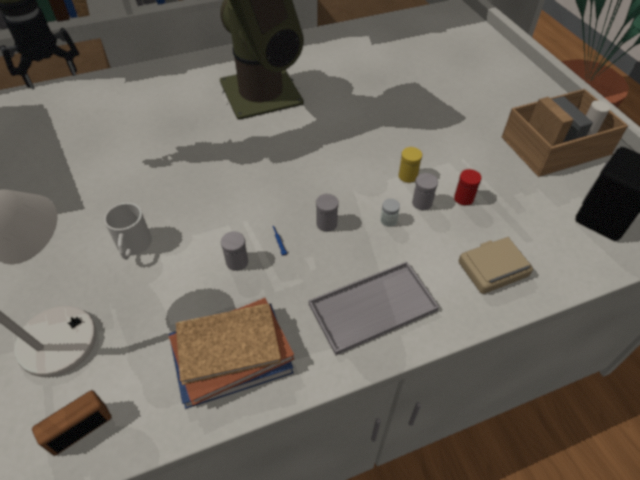

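View pics/top0.png

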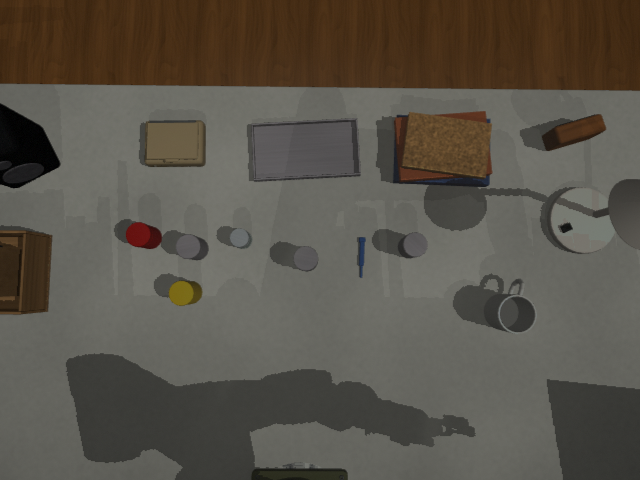

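The scene view shows the three grey tins at about (425,190), (327,212) and (235,250). In the top view their lids are at about (188,246), (305,258) and (412,244). These could be mistaken for tins (top-view pixels):
- Red look-alike at (143,235).
- Yellow look-alike at (183,292).
- Jar at (239,238), smaller.
- Mug at (516,314).

I choose the three grey ones. Next is a close crop with the projected outlines.

```bash
cat > h.py <<'E'
import numpy as np,cv2
from bench import manip
def ray(cal,u,v,z):
    K,R,t=cal["mtx"],cal["R"],cal["t"]
    d=R.T@np.linalg.inv(K)@np.array([u,v,1.]);c=-R.T@t
    return c+d*(z-c[2])/d[2]
def proj(cal,X):
    p=(cal["R"]@np.asarray(X).T).T+cal["t"];p=p@cal["mtx"].T
    return p[:,:2]/p[:,2:]
def circ(x,y,z,r,n=48):
    a=np.linspace(0,2*np.pi,n);return np.c_[x+r*np.cos(a),y+r*np.sin(a),0*a+z]
E
python3 - <<'E'
from h import *
im=cv2.imread("pics/top0.png");c=manip.calibration("top");cs=manip.calibration("scene");s=cv2.imread("pics/scene0.png")
pts={"L":(188,246,.08,.026),"M":(305.5,258,.08,.026),"R":(413,244,.08,.026),"jar":(239.5,238,.058,.021),"red":(139,234,.08,.026),"yel":(181,293,.08,.026),"mug":(516,314,.092,.04)}
big=cv2.resize(im,None,fx=3,fy=3,interpolation=cv2.INTER_CUBIC)
sb=cv2.resize(s,None,fx=2,fy=2,interpolation=cv2.INTER_CUBIC)
for k,(u,v,z,r) in pts.items():
    X=ray(c,u,v,z);print(k,X.round(4))
    for zz,col in((z,(0,255,0)),(0,(0,0,255))):
        q=circ(X[0],X[1],zz,r)
        cv2.polylines(big,[(proj(c,q)*3+1).astype(int)],True,col)
        cv2.polylines(sb,[(proj(cs,q)*2+.5).astype(int)],True,col)
for (u,v) in((362,240),(361,275)): print("pick",ray(c,u,v,.006).round(3))
cv2.imwrite("pics/c1.png",np.hstack([big[650:900,380:780],big[650:900,860:1260]]))
cv2.imwrite("pics/c2.png",sb[280:580,400:1000])
E
```

```text
L [0.5764 0.2351 0.08  ]
M [ 0.5532 -0.0095  0.08  ]
R [ 0.5841 -0.2336  0.08  ]
jar [0.5958 0.1322 0.058 ]
red [0.6007 0.3377 0.08  ]
yel [0.4791 0.2465 0.08  ]
mug [ 0.4414 -0.441   0.092 ]
pick [ 0.598 -0.133  0.006]
pick [ 0.52  -0.131  0.006]
```

View pics/c1.png

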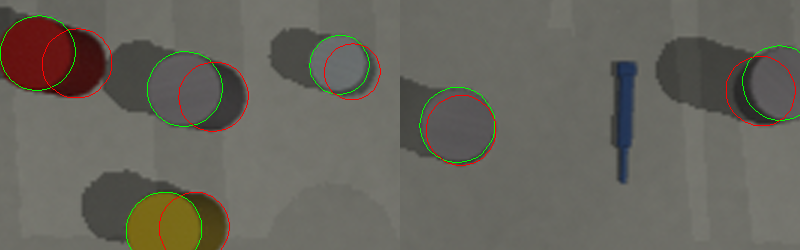

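View pics/c2.png

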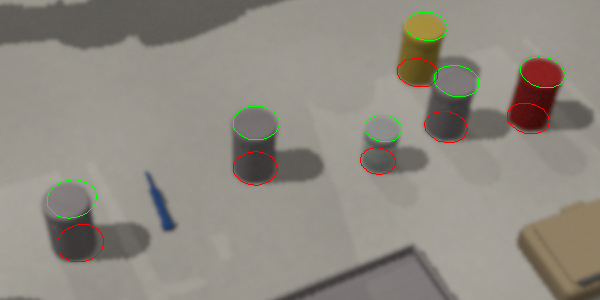

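The three grey tins match the outlines roughly. I'll zoom in to refine the fit.

Run:
```python
from h import *
im=cv2.imread("pics/top0.png");s=cv2.imread("pics/scene0.png")
def cr(a,cx,cy,f=7,w=26):
    return cv2.resize(a[cy-w:cy+w,cx-w:cx+w],None,fx=5,fy=5,interpolation=cv2.INTER_NEAREST)
r1=np.hstack([cr(im,195,250),cr(im,305,258),cr(im,408,247)])
r2=np.hstack([cr(s,425,190),cr(s,327,212),cr(s,235,250)])
o=np.vstack([r1,r2]);o=np.clip(o*1.5,0,255).astype(np.uint8)
cv2.imwrite("pics/c3.png",o)
```

```text
(no output)
```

View pics/c3.png

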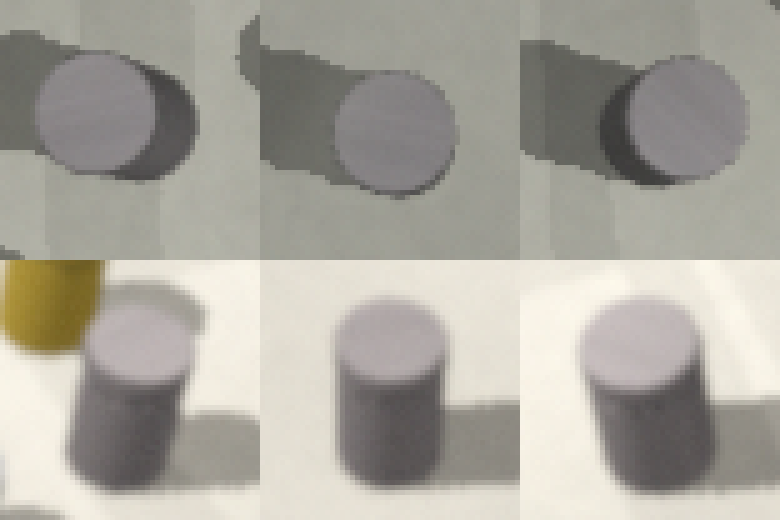

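Emit:
{"method": "servo_tool", "body": {
  "deltas": [
    [-1, [0.0227, 0.0372, -0.004], [0, 0, -0.0117]],
    [-1, [0.0227, 0.0372, -0.004], [0, 0, -0.0117]],
    [-1, [0.0227, 0.0372, -0.004], [0, 0, -0.0117]],
    [-1, [0.0227, 0.0372, -0.004], [0, 0, -0.0117]],
    [-1, [0.0227, 0.0372, -0.004], [0, 0, -0.0117]],
    [-1, [0.0227, 0.0372, -0.004], [0, 0, -0.0117]],
    [-1, [0.0227, 0.0372, -0.004], [0, 0, -0.0117]],
    [-1, [0.0227, 0.0372, -0.004], [0, 0, -0.0117]],
    [-1, [0.0227, 0.0372, -0.004], [0, 0, -0.0117]],
    [-1, [0.0227, 0.0372, -0.004], [0, 0, -0.0117]],
    [-1, [0.0227, 0.0372, -0.004], [0, 0, -0.0117]],
    [-1, [0.0227, 0.0372, -0.004], [0, 0, -0.0117]],
    [-1, [0.0227, 0.0372, -0.004], [0, 0, -0.0117]],
    [-1, [0.0227, 0.0372, -0.004], [0, 0, -0.0117]],
    [-1, [0.0227, 0.0372, -0.004], [0, 0, -0.0117]],
    [-1, [0.0227, 0.0372, -0.004], [0, 0, -0.0117]],
    [-1, [0.0227, 0.0372, -0.004], [0, 0, -0.0117]],
    [-1, [0.0227, 0.0372, -0.004], [0, 0, -0.0117]],
    [-1, [0.0227, 0.0372, -0.004], [0, 0, -0.0117]],
    [-1, [0.0227, 0.0372, -0.004], [0, 0, -0.0117]]
  ],
  "squeeze": 60
}}

```text
t: 2.1
tool_pos: [0.5891, 0.1249, 0.1695]
eef_rot: [-174.7, 0.1, 9.4]
wrist_force: [-0.4, 0.1, 0.2]
grip_width: 0.998
```

```bash
cat > w.py <<'E'
from h import *
import sys
o=manip.get_obs();c=manip.calibration("wrist");im=manip.read_camera("wrist")[:,:,::-1].copy()
print(o["t"],o["tool_pos"].round(4),o["eef_rot"].round(2),o["wrist_force"].round(2))
for a in sys.argv[2:]:
    x,y=map(float,a.split(","))
    cv2.polylines(im,[proj(c,circ(x,y,.08,.026)).round().astype(int)],True,(0,255,0))
    cv2.polylines(im,[proj(c,circ(x,y,0,.026)).round().astype(int)],True,(0,0,255))
cv2.imwrite(sys.argv[1],im)
E
python3 w.py pics/w1.png 0.5765,0.2353
```

```text
2.1 [0.5891 0.1249 0.1695] [-1.747e+02  1.400e-01  9.380e+00] [-0.38  0.06  0.22]
```

View pics/w1.png

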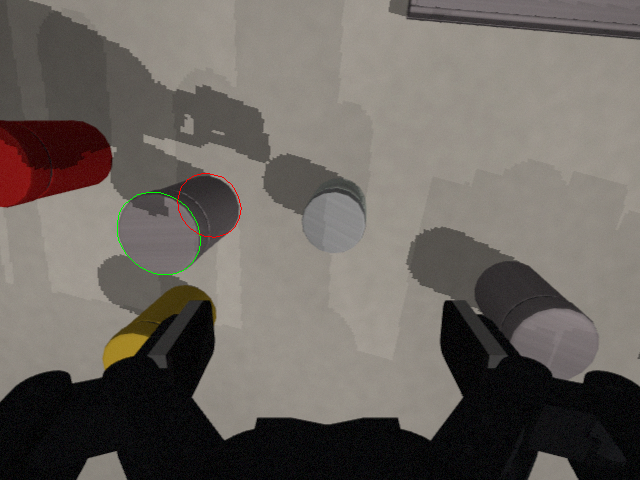

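The wrist view shows the left tin at (160,232), right where its outline falls. The move was throttled, so I let the arm settle before correcting.

Emit:
{"method": "servo_tool", "body": {
  "deltas": [
    [-1, [0, 0, 0], [0, 0, 0]],
    [-1, [0, 0, 0], [0, 0, 0]]
  ]
}}

```text
t: 2.35
tool_pos: [0.5876, 0.1239, 0.1696]
eef_rot: [-174.7, 0.2, 9.3]
wrist_force: [-0.3, -0.5, -0.2]
grip_width: 1.0
```

```bash
cat > g.py <<'E'
from h import *
import sys
from scipy.spatial.transform import Rotation as Ro
o=manip.get_obs();print(o["t"],o["tool_pos"].round(4),o["eef_rot"].round(2),"F",o["wrist_force"].round(2),"w",round(float(o["grip_width"]),3))
t=np.array(list(map(float,sys.argv[1:4])));yaw=float(sys.argv[4]) if len(sys.argv)>4 else 0
Rc=Ro.from_euler("xyz",o["eef_rot"],degrees=True);Rt=Ro.from_euler("xyz",[180,0,yaw],degrees=True)
print("shift",(t-o["tool_pos"]).round(4),"turn",(Rt*Rc.inv()).as_rotvec().round(4))
E
python3 g.py 0.5765 0.2353 0.15
```

```text
2.35 [0.5876 0.1239 0.1696] [-174.75    0.21    9.33] F [-0.34 -0.5  -0.22] w 1.0
shift [-0.0111  0.1114 -0.0196] turn [-0.0912 -0.011  -0.1626]
```

Emit:
{"method": "servo_tool", "body": {
  "deltas": [
    [-1, [-0.0011, 0.0111, -0.002], [-0.009, -0.001, -0.016]],
    [-1, [-0.0011, 0.0111, -0.002], [-0.009, -0.001, -0.016]],
    [-1, [-0.0011, 0.0111, -0.002], [-0.009, -0.001, -0.016]],
    [-1, [-0.0011, 0.0111, -0.002], [-0.009, -0.001, -0.016]],
    [-1, [-0.0011, 0.0111, -0.002], [-0.009, -0.001, -0.016]],
    [-1, [-0.0011, 0.0111, -0.002], [-0.009, -0.001, -0.016]],
    [-1, [-0.0011, 0.0111, -0.002], [-0.009, -0.001, -0.016]],
    [-1, [-0.0011, 0.0111, -0.002], [-0.009, -0.001, -0.016]],
    [-1, [-0.0011, 0.0111, -0.002], [-0.009, -0.001, -0.016]],
    [-1, [-0.0011, 0.0111, -0.002], [-0.009, -0.001, -0.016]],
    [-1, [0, 0, 0], [0, 0, 0]],
    [-1, [0, 0, 0], [0, 0, 0]]
  ]
}}

```text
t: 3.55
tool_pos: [0.5951, 0.1331, 0.1502]
eef_rot: [-174.9, 0.4, 10.2]
wrist_force: [-0.1, -0.3, -0.2]
grip_width: 1.004
```

```bash
python3 g.py 0.5765 0.2353 0.045;python3 w.py pics/w2.png 0.5765,0.2353
```

```text
3.55 [0.5951 0.1331 0.1502] [-174.92    0.38   10.15] F [-0.09 -0.26 -0.18] w 1.004
shift [-0.0186  0.1022 -0.1052] turn [-0.0879 -0.0145 -0.1768]
3.55 [0.5951 0.1331 0.1502] [-174.92    0.38   10.15] [-0.09 -0.26 -0.18]
```

View pics/w2.png

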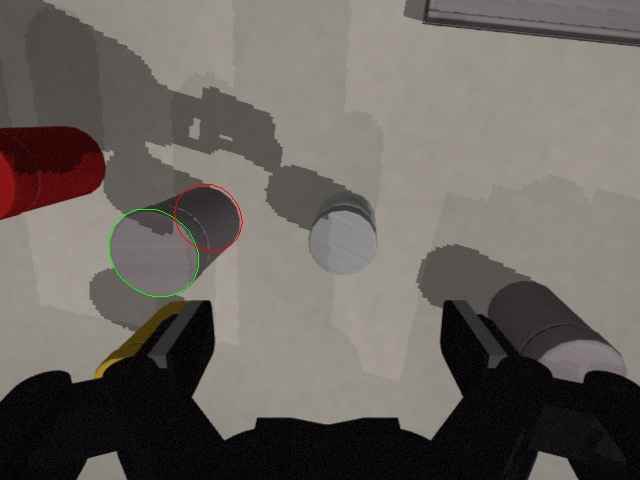

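```bash
python3 -c "
from h import *
print(manip.get_obs()['qpos'].round(2))"
```

```text
[ 10.09  26.51  -5.68  58.18   5.08 179.94]
```

Joint 6 had reached its 180° limit. Yaw 45° keeps it well inside its range and clears the neighbours.

```bash
python3 g.py 0.5765 0.2353 0.15 45
```

```text
3.6 [0.5951 0.1331 0.1503] [-174.92    0.37   10.15] F [-0.44  0.74 -0.14] w 0.998
shift [-0.0186  0.1022 -0.0003] turn [-0.0768 -0.0476  0.6081]
```

Emit:
{"method": "servo_tool", "body": {
  "deltas": [
    [-1, [-0.0019, 0.0102, 0], [-0.0077, -0.0048, 0.061]],
    [-1, [-0.0019, 0.0102, 0], [-0.0077, -0.0048, 0.061]],
    [-1, [-0.0019, 0.0102, 0], [-0.0077, -0.0048, 0.061]],
    [-1, [-0.0019, 0.0102, 0], [-0.0077, -0.0048, 0.061]],
    [-1, [-0.0019, 0.0102, 0], [-0.0077, -0.0048, 0.061]],
    [-1, [-0.0019, 0.0102, 0], [-0.0077, -0.0048, 0.061]],
    [-1, [-0.0019, 0.0102, 0], [-0.0077, -0.0048, 0.061]],
    [-1, [-0.0019, 0.0102, 0], [-0.0077, -0.0048, 0.061]],
    [-1, [-0.0019, 0.0102, 0], [-0.0077, -0.0048, 0.061]],
    [-1, [-0.0019, 0.0102, 0], [-0.0077, -0.0048, 0.061]],
    [-1, [0, 0, 0], [0, 0, 0]],
    [-1, [0, 0, 0], [0, 0, 0]]
  ]
}}

```text
t: 4.8
tool_pos: [0.5761, 0.235, 0.1504]
eef_rot: [180.0, -0.0, 45.1]
wrist_force: [0.1, -0.1, 0.2]
grip_width: 0.997
```

```bash
python3 g.py 0.5765 0.2353 0.15 45
```

```text
4.8 [0.5761 0.235  0.1504] [ 1.7997e+02 -1.0000e-02  4.5060e+01] F [ 0.12 -0.05  0.17] w 0.997
shift [ 0.0004  0.0003 -0.0004] turn [ 0.0002  0.0005 -0.0011]
```

Emit:
{"method": "servo_tool", "body": {
  "deltas": [
    [-1, [0, 0, -0.015], [0, 0, 0]],
    [-1, [0, 0, -0.015], [0, 0, 0]],
    [-1, [0, 0, -0.015], [0, 0, 0]],
    [-1, [0, 0, -0.015], [0, 0, 0]],
    [-1, [0, 0, -0.015], [0, 0, 0]],
    [-1, [0, 0, -0.015], [0, 0, 0]],
    [-1, [0, 0, -0.01], [0, 0, 0]],
    [-1, [0, 0, -0.005], [0, 0, 0]],
    [-1, [0, 0, 0], [0, 0, 0]]
  ]
}}

```text
t: 5.7
tool_pos: [0.5758, 0.2346, 0.0447]
eef_rot: [-180.0, 0.1, 45.1]
wrist_force: [-0.5, 1.4, 0.8]
grip_width: 1.002
```

```bash
python3 g.py 0.5765 0.2353 0.045 45;python3 w.py pics/w3.png 0.5765,0.2353
```

```text
5.7 [0.5758 0.2346 0.0447] [-1.7999e+02  5.0000e-02  4.5060e+01] F [-0.52  1.44  0.76] w 1.002
shift [0.0007 0.0007 0.0003] turn [ 0.0005 -0.0007 -0.0011]
5.7 [0.5758 0.2346 0.0447] [-1.7999e+02  5.0000e-02  4.5060e+01] [-0.52  1.44  0.76]
```

View pics/w3.png

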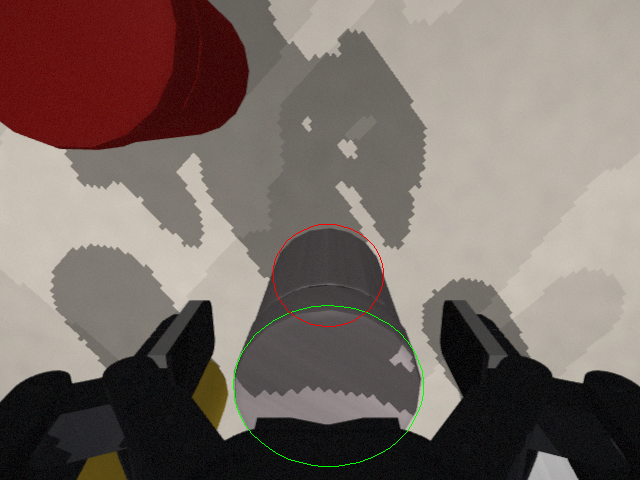

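The tin sits centred between the fingers at about (328,385). I'll close, lift 4 cm and hold.

Emit:
{"method": "servo_tool", "body": {
  "deltas": [
    [1, [0, 0, 0], [0, 0, 0]],
    [1, [0, 0, 0], [0, 0, 0]],
    [1, [0, 0, 0], [0, 0, 0]],
    [1, [0, 0, 0], [0, 0, 0]],
    [1, [0, 0, 0], [0, 0, 0]],
    [1, [0, 0, 0], [0, 0, 0]],
    [1, [0, 0, 0], [0, 0, 0]],
    [1, [0, 0, 0], [0, 0, 0]]
  ],
  "squeeze": 60
}}

```text
t: 6.55
tool_pos: [0.5769, 0.2355, 0.0463]
eef_rot: [179.9, -0.1, 45.1]
wrist_force: [-0.8, 0.2, 6.4]
grip_width: 0.596
```

```bash
python3 g.py 0.5765 0.2353 0.085 45
```

```text
6.55 [0.5769 0.2355 0.0463] [ 1.7994e+02 -1.2000e-01  4.5120e+01] F [-0.8   0.16  6.39] w 0.596
shift [-0.0004 -0.0002  0.0387] turn [-0.0008  0.0022 -0.002 ]
```

Emit:
{"method": "servo_tool", "body": {
  "deltas": [
    [1, [0, 0, 0.005], [0, 0, 0]],
    [1, [0, 0, 0.008], [0, 0, 0]],
    [1, [0, 0, 0.008], [0, 0, 0]],
    [1, [0, 0, 0.008], [0, 0, 0]],
    [1, [0, 0, 0.008], [0, 0, 0]],
    [1, [0, 0, 0.005], [0, 0, 0]],
    [1, [0, 0, 0], [0, 0, 0]],
    [1, [0, 0, 0], [0, 0, 0]],
    [1, [0, 0, 0], [0, 0, 0]],
    [1, [0, 0, 0], [0, 0, 0]],
    [1, [0, 0, 0], [0, 0, 0]]
  ]
}}

```text
t: 7.65
tool_pos: [0.5759, 0.235, 0.0869]
eef_rot: [180.0, 0.0, 45.1]
wrist_force: [-0.3, -0.1, -0.5]
grip_width: 0.593
```

```bash
cat > wt.py <<'E'
from h import *
import sys
F=[];
for i in range(6):
    o=manip.get_obs();F.append(o["wrist_force"]);im=manip.read_camera("scene")
cv2.imwrite(sys.argv[1],cv2.resize(im[120:300,200:500],None,fx=2.5,fy=2.5)[:,:,::-1])
print("F mean",np.mean(F,0).round(2),np.std(F,0).round(2),o["joint_torque"].round(2),o["t"],o["tool_pos"].round(4),o["grip_width"])
E
python3 wt.py pics/s1.png
```

```text
F mean [ 0.12 -0.02 -1.09] [0.44 0.52 0.53] [ -0.   -52.93  22.94   0.    -0.     0.  ] 7.9 [0.5761 0.2351 0.0872] 0.5952750144003073
```

View pics/s1.png

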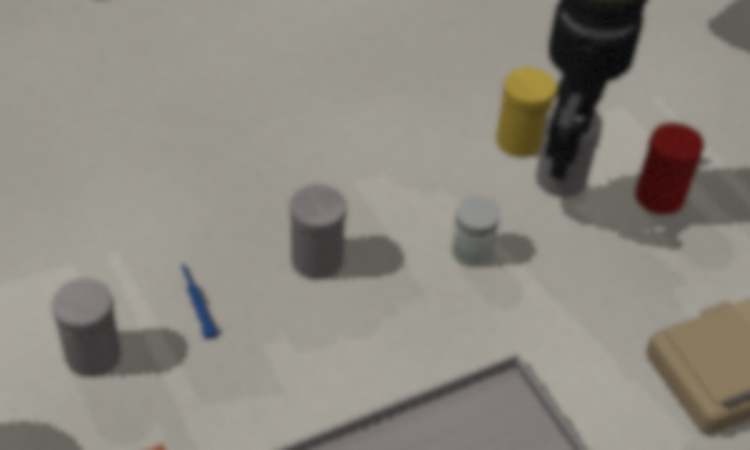

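The left tin is lifted and reads about 1.1 N, so it is light. I'll set it back.

Emit:
{"method": "servo_tool", "body": {
  "deltas": [
    [1, [0, 0, -0.008], [0, 0, 0]],
    [1, [0, 0, -0.01], [0, 0, 0]],
    [1, [0, 0, -0.008], [0, 0, 0]],
    [1, [0, 0, -0.006], [0, 0, 0]],
    [1, [0, 0, -0.003], [0, 0, 0]],
    [1, [0, 0, -0.003], [0, 0, 0]],
    [1, [0, 0, -0.002], [0, 0, 0]],
    [1, [0, 0, -0.001], [0, 0, 0]],
    [1, [0, 0, 0], [0, 0, 0]]
  ]
}}

```text
t: 8.85
tool_pos: [0.5763, 0.2352, 0.0465]
eef_rot: [180.0, -0.0, 45.1]
wrist_force: [0.3, -0.0, -1.4]
grip_width: 0.595
```

```bash
python3 g.py 0.5765 0.2353 0.046 45
```

```text
8.85 [0.5763 0.2352 0.0465] [ 1.7997e+02 -4.0000e-02  4.5110e+01] F [ 0.3  -0.04 -1.41] w 0.595
shift [ 0.0002  0.0001 -0.0005] turn [-0.0001  0.0008 -0.0019]
```

Almost touching; I'll go down another 1 mm or so and check for contact.

Emit:
{"method": "servo_tool", "body": {
  "deltas": [
    [1, [0, 0, -0.0005], [0, 0, 0]],
    [1, [0, 0, -0.0005], [0, 0, 0]],
    [1, [0, 0, 0], [0, 0, 0]]
  ]
}}

```text
t: 9.15
tool_pos: [0.5764, 0.2352, 0.0464]
eef_rot: [180.0, -0.1, 45.1]
wrist_force: [-1.3, -0.1, 4.6]
grip_width: 0.598
```

Emit:
{"method": "servo_tool", "body": {
  "deltas": [
    [-0.5, [0, 0, 0], [0, 0, 0]],
    [-1, [0, 0, 0], [0, 0, 0]],
    [-1, [0, 0, 0], [0, 0, 0]],
    [-1, [0, 0, 0], [0, 0, 0]],
    [-1, [0, 0, 0], [0, 0, 0]],
    [-1, [0, 0, 0], [0, 0, 0]],
    [-1, [0, 0, 0], [0, 0, 0]]
  ]
}}

```text
t: 9.85
tool_pos: [0.5761, 0.2351, 0.0453]
eef_rot: [180.0, -0.0, 45.1]
wrist_force: [-0.6, 0.2, -0.4]
grip_width: 0.999
```

```bash
python3 g.py 0.5765 0.2353 0.17 45;python3 w.py pics/w4.png 0.5765,0.2353
```

```text
9.85 [0.5761 0.2351 0.0453] [ 1.7998e+02 -1.0000e-02  4.5110e+01] F [-0.57  0.16 -0.37] w 0.999
shift [0.0004 0.0002 0.1247] turn [ 0.0001  0.0004 -0.0019]
9.85 [0.5761 0.2351 0.0453] [ 1.7998e+02 -1.0000e-02  4.5110e+01] [-0.57  0.16 -0.37]
```

View pics/w4.png

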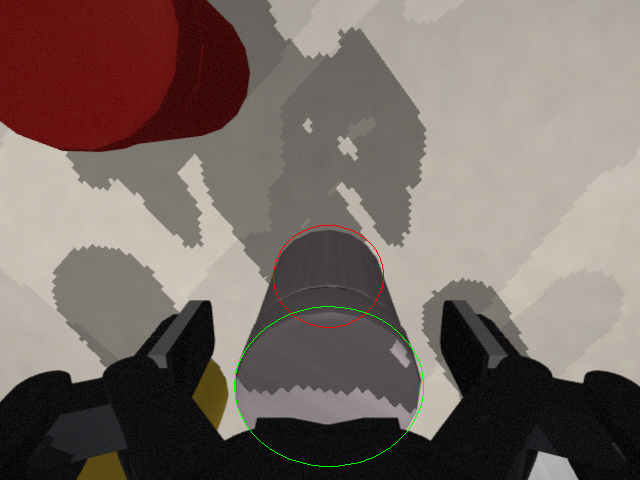

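The tin is back in place, released and upright at (328,385). I'll rise and go to the middle tin.

Emit:
{"method": "servo_tool", "body": {
  "deltas": [
    [-1, [0, 0, 0.015], [0, 0, 0]],
    [-1, [0, 0, 0.022], [0, 0, 0]],
    [-1, [0, 0, 0.022], [0, 0, 0]],
    [-1, [0, 0, 0.022], [0, 0, 0]],
    [-1, [0, 0, 0.022], [0, 0, 0]],
    [-1, [0, 0, 0.015], [0, 0, 0]],
    [-1, [-0.0019, -0.0204, 0], [0, 0, 0]],
    [-1, [-0.0019, -0.0204, 0], [0, 0, 0]],
    [-1, [-0.0019, -0.0204, 0], [0, 0, 0]],
    [-1, [-0.0019, -0.0204, 0], [0, 0, 0]],
    [-1, [-0.0019, -0.0204, 0], [0, 0, 0]],
    [-1, [-0.0019, -0.0204, 0], [0, 0, 0]],
    [-1, [-0.0019, -0.0204, 0], [0, 0, 0]],
    [-1, [-0.0019, -0.0204, 0], [0, 0, 0]],
    [-1, [-0.0019, -0.0204, 0], [0, 0, 0]],
    [-1, [-0.0019, -0.0204, 0], [0, 0, 0]],
    [-1, [-0.0019, -0.0204, 0], [0, 0, 0]],
    [-1, [-0.0019, -0.0204, 0], [0, 0, 0]],
    [-1, [0, 0, 0], [0, 0, 0]]
  ]
}}

```text
t: 11.8
tool_pos: [0.5518, -0.0126, 0.1625]
eef_rot: [-180.0, 0.1, 44.9]
wrist_force: [-0.4, -0.1, 0.2]
grip_width: 0.998
```

```bash
python3 g.py 0.5535 -0.0098 0.045 45;python3 w.py pics/w5.png 0.5535,-0.0098; python3 -c "
from h import *
print(ray(manip.calibration('top'),305.7,257.9,.08))"
```

```text
11.8 [ 0.5518 -0.0126  0.1625] [-1.7998e+02  1.2000e-01  4.4900e+01] F [-0.41 -0.14  0.17] w 0.998
shift [ 0.0017  0.0028 -0.1175] turn [ 0.0012 -0.0016  0.0017]
11.8 [ 0.5518 -0.0126  0.1625] [-1.7998e+02  1.2000e-01  4.4900e+01] [-0.41 -0.14  0.17]
[ 0.55343627 -0.00988426  0.08      ]
```

View pics/w5.png

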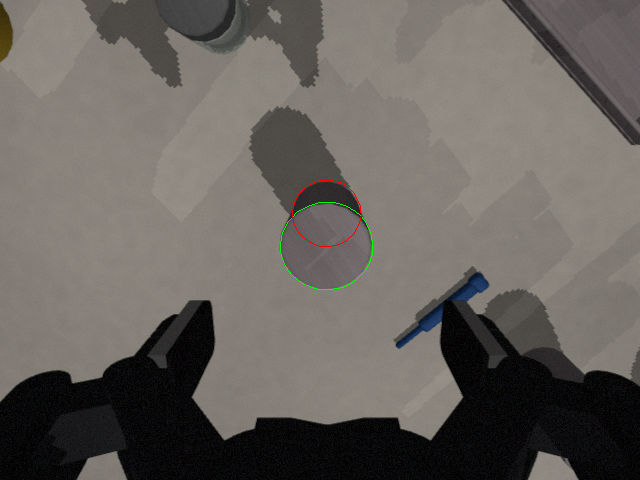

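The middle tin's lid at (327,246) fits its outline. The commanded pose is right and the offset is only settling, so I descend.

Emit:
{"method": "servo_tool", "body": {
  "deltas": [
    [-1, [0, 0, -0.015], [0, 0, 0]],
    [-1, [0, 0, -0.015], [0, 0, 0]],
    [-1, [0, 0, -0.015], [0, 0, 0]],
    [-1, [0, 0, -0.015], [0, 0, 0]],
    [-1, [0, 0, -0.015], [0, 0, 0]],
    [-1, [0, 0, -0.015], [0, 0, 0]],
    [-1, [0, 0, -0.015], [0, 0, 0]],
    [-1, [0, 0, -0.01], [0, 0, 0]],
    [-1, [0, 0, -0.002], [0, 0, 0]],
    [-1, [0, 0, 0], [0, 0, 0]]
  ]
}}

```text
t: 12.85
tool_pos: [0.553, -0.0095, 0.046]
eef_rot: [-180.0, 0.0, 45.1]
wrist_force: [0.3, -0.6, 0.1]
grip_width: 1.006
```

```bash
python3 g.py 0.5535 -0.0098 0.046 45
```

```text
12.85 [ 0.553  -0.0095  0.046 ] [-1.7998e+02  1.0000e-02  4.5130e+01] F [ 0.32 -0.55  0.1 ] w 1.006
shift [ 0.0005 -0.0003 -0.    ] turn [-0.0001 -0.0004 -0.0023]
```

Emit:
{"method": "servo_tool", "body": {
  "deltas": [
    [1, [0, 0, 0], [0, 0, 0]],
    [1, [0, 0, 0], [0, 0, 0]],
    [1, [0, 0, 0], [0, 0, 0]],
    [1, [0, 0, 0], [0, 0, 0]],
    [1, [0, 0, 0], [0, 0, 0]],
    [1, [0, 0, 0], [0, 0, 0]],
    [1, [0, 0, 0], [0, 0, 0]],
    [1, [0, 0, 0], [0, 0, 0]]
  ]
}}

```text
t: 13.65
tool_pos: [0.5539, -0.0095, 0.0473]
eef_rot: [179.9, -0.1, 45.1]
wrist_force: [-0.9, 0.9, 5.9]
grip_width: 0.6
```

Emit:
{"method": "servo_tool", "body": {
  "deltas": [
    [1, [0, 0, 0.005], [0, 0, 0]],
    [1, [0, 0, 0.008], [0, 0, 0]],
    [1, [0, 0, 0.008], [0, 0, 0]],
    [1, [0, 0, 0.008], [0, 0, 0]],
    [1, [0, 0, 0.008], [0, 0, 0]],
    [1, [0, 0, 0.005], [0, 0, 0]],
    [1, [0, 0, 0], [0, 0, 0]],
    [1, [0, 0, 0], [0, 0, 0]],
    [1, [0, 0, 0], [0, 0, 0]],
    [1, [0, 0, 0], [0, 0, 0]],
    [1, [0, 0, 0], [0, 0, 0]]
  ]
}}

```text
t: 14.75
tool_pos: [0.553, -0.0097, 0.0879]
eef_rot: [-180.0, 0.0, 45.1]
wrist_force: [-0.2, -0.1, -5.5]
grip_width: 0.599
```

```bash
python3 wt.py pics/s2.png
```

```text
F mean [ 0.08 -0.12 -5.72] [0.46 0.36 0.33] [ -0.   -48.55  23.08   0.    -0.     0.  ] 15.0 [ 0.5533 -0.0097  0.0882] 0.5952552241053016
```

View pics/s2.png

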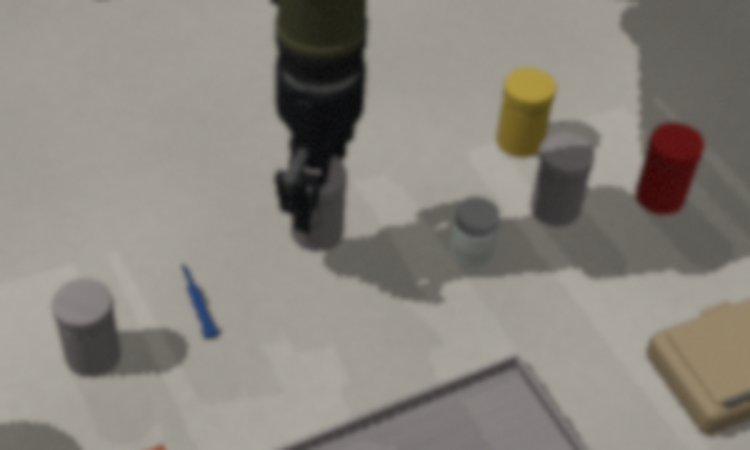

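The middle tin reads about 5.7 N (0.58 kg), so it is the heavy one; the left tin stands in place at (563,170). I set it down and still lift the right one.

Emit:
{"method": "servo_tool", "body": {
  "deltas": [
    [1, [0, 0, -0.008], [0, 0, 0]],
    [1, [0, 0, -0.01], [0, 0, 0]],
    [1, [0, 0, -0.008], [0, 0, 0]],
    [1, [0, 0, -0.006], [0, 0, 0]],
    [1, [0, 0, -0.003], [0, 0, 0]],
    [1, [0, 0, -0.002], [0, 0, 0]],
    [1, [0, 0, -0.002], [0, 0, 0]],
    [1, [0, 0, -0.001], [0, 0, 0]],
    [1, [0, 0, -0.001], [0, 0, 0]],
    [1, [0, 0, -0.001], [0, 0, 0]],
    [1, [0, 0, 0], [0, 0, 0]]
  ]
}}

```text
t: 16.15
tool_pos: [0.5536, -0.0097, 0.0473]
eef_rot: [179.9, -0.1, 45.1]
wrist_force: [-2.6, 0.4, 2.9]
grip_width: 0.595
```

Contact: the reading went from −5.7 to +2.9 N. I release and rise.

Emit:
{"method": "servo_tool", "body": {
  "deltas": [
    [-0.5, [0, 0, 0], [0, 0, 0]],
    [-1, [0, 0, 0], [0, 0, 0]],
    [-1, [0, 0, 0], [0, 0, 0]],
    [-1, [0, 0, 0], [0, 0, 0]],
    [-1, [0, 0, 0], [0, 0, 0]],
    [-1, [0, 0, 0], [0, 0, 0]],
    [-1, [0, 0, 0], [0, 0, 0]]
  ]
}}

```text
t: 16.85
tool_pos: [0.5533, -0.0097, 0.0462]
eef_rot: [180.0, -0.0, 45.1]
wrist_force: [-0.9, 0.2, -0.3]
grip_width: 1.001
```

```bash
python3 g.py 0.5534 -0.0098 0.165 45;python3 w.py pics/w6.png 0.5534,-0.0098; python3 -c "
from h import *
print(ray(manip.calibration('top'),415.3,244.3,.08))"
```

```text
16.85 [ 0.5533 -0.0097  0.0462] [ 1.7998e+02 -1.0000e-02  4.5110e+01] F [-0.91  0.24 -0.27] w 1.001
shift [ 1.000e-04 -1.000e-04  1.188e-01] turn [ 0.0001  0.0004 -0.0019]
16.85 [ 0.5533 -0.0097  0.0462] [ 1.7998e+02 -1.0000e-02  4.5110e+01] [-0.91  0.24 -0.27]
[ 0.58355321 -0.23840106  0.08      ]
```

View pics/w6.png

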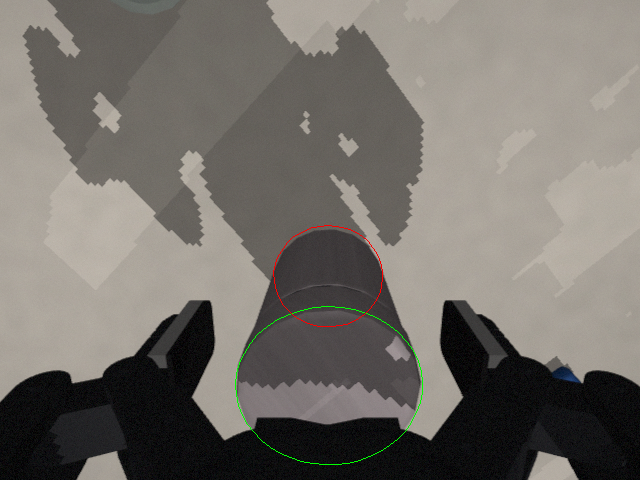

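The middle tin stands free at its place, lid at (328,385). Next, the right tin: shift (+0.030, −0.229).

Emit:
{"method": "servo_tool", "body": {
  "deltas": [
    [-1, [0, 0, 0.015], [0, 0, 0]],
    [-1, [0, 0, 0.022], [0, 0, 0]],
    [-1, [0, 0, 0.022], [0, 0, 0]],
    [-1, [0, 0, 0.022], [0, 0, 0]],
    [-1, [0, 0, 0.022], [0, 0, 0]],
    [-1, [0, 0, 0.015], [0, 0, 0]],
    [-1, [0.0025, -0.0191, 0], [0, 0, 0]],
    [-1, [0.0025, -0.0191, 0], [0, 0, 0]],
    [-1, [0.0025, -0.0191, 0], [0, 0, 0]],
    [-1, [0.0025, -0.0191, 0], [0, 0, 0]],
    [-1, [0.0025, -0.0191, 0], [0, 0, 0]],
    [-1, [0.0025, -0.0191, 0], [0, 0, 0]],
    [-1, [0.0025, -0.0191, 0], [0, 0, 0]],
    [-1, [0.0025, -0.0191, 0], [0, 0, 0]],
    [-1, [0.0025, -0.0191, 0], [0, 0, 0]],
    [-1, [0.0025, -0.0191, 0], [0, 0, 0]],
    [-1, [0.0025, -0.0191, 0], [0, 0, 0]],
    [-1, [0.0025, -0.0191, 0], [0, 0, 0]],
    [-1, [0, 0, 0], [0, 0, 0]],
    [-1, [0, 0, 0], [0, 0, 0]]
  ]
}}

```text
t: 18.9
tool_pos: [0.5832, -0.2395, 0.1641]
eef_rot: [-180.0, -0.0, 45.1]
wrist_force: [-0.1, 0.2, 0.1]
grip_width: 0.998
```

```bash
python3 g.py 0.5836 -0.2384 0.046 45;python3 w.py pics/w7.png 0.5836,-0.2384
```

```text
18.9 [ 0.5832 -0.2395  0.1641] [-1.7998e+02 -3.0000e-02  4.5050e+01] F [-0.08  0.18  0.09] w 0.998
shift [ 0.0004  0.0011 -0.1181] turn [-0.0006  0.0001 -0.0009]
18.9 [ 0.5832 -0.2395  0.1641] [-1.7998e+02 -3.0000e-02  4.5050e+01] [-0.08  0.18  0.09]
```

View pics/w7.png

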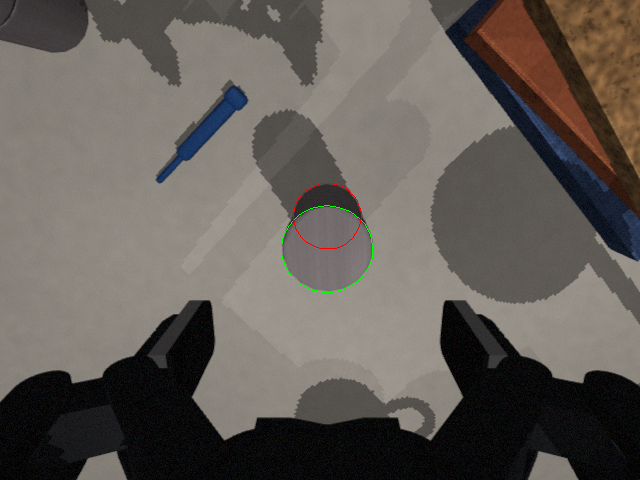

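The right tin's lid at (327,249) fits its outline, and the pick at (205,130) is clear. I descend, grip and lift.

Emit:
{"method": "servo_tool", "body": {
  "deltas": [
    [-1, [0, 0, -0.015], [0, 0, 0]],
    [-1, [0, 0, -0.015], [0, 0, 0]],
    [-1, [0, 0, -0.015], [0, 0, 0]],
    [-1, [0, 0, -0.015], [0, 0, 0]],
    [-1, [0, 0, -0.015], [0, 0, 0]],
    [-1, [0, 0, -0.015], [0, 0, 0]],
    [-1, [0, 0, -0.015], [0, 0, 0]],
    [-1, [0, 0, -0.01], [0, 0, 0]],
    [-1, [0, 0, -0.003], [0, 0, 0]],
    [-1, [0, 0, 0], [0, 0, 0]]
  ]
}}

```text
t: 19.95
tool_pos: [0.5831, -0.2384, 0.0461]
eef_rot: [-180.0, -0.0, 45.1]
wrist_force: [-0.0, 0.0, 0.8]
grip_width: 0.997
```

Emit:
{"method": "servo_tool", "body": {
  "deltas": [
    [1, [0, 0, 0], [0, 0, 0]],
    [1, [0, 0, 0], [0, 0, 0]],
    [1, [0, 0, 0], [0, 0, 0]],
    [1, [0, 0, 0], [0, 0, 0]],
    [1, [0, 0, 0], [0, 0, 0]],
    [1, [0, 0, 0], [0, 0, 0]],
    [1, [0, 0, 0], [0, 0, 0]],
    [1, [0, 0, 0], [0, 0, 0]]
  ]
}}

```text
t: 20.75
tool_pos: [0.5842, -0.2392, 0.0474]
eef_rot: [179.9, -0.1, 45.1]
wrist_force: [0.3, 0.1, 5.7]
grip_width: 0.596
```

Emit:
{"method": "servo_tool", "body": {
  "deltas": [
    [1, [0, 0, 0.005], [0, 0, 0]],
    [1, [0, 0, 0.008], [0, 0, 0]],
    [1, [0, 0, 0.008], [0, 0, 0]],
    [1, [0, 0, 0.008], [0, 0, 0]],
    [1, [0, 0, 0.008], [0, 0, 0]],
    [1, [0, 0, 0.005], [0, 0, 0]],
    [1, [0, 0, 0], [0, 0, 0]],
    [1, [0, 0, 0], [0, 0, 0]],
    [1, [0, 0, 0], [0, 0, 0]],
    [1, [0, 0, 0], [0, 0, 0]],
    [1, [0, 0, 0], [0, 0, 0]]
  ]
}}

```text
t: 21.85
tool_pos: [0.5831, -0.2388, 0.0879]
eef_rot: [-180.0, 0.0, 45.1]
wrist_force: [0.2, -0.4, -0.2]
grip_width: 0.593
```

```bash
python3 wt.py pics/s3.png
```

```text
F mean [ 0.29 -0.03 -1.1 ] [0.31 0.49 0.59] [  0.   -53.69  23.11   0.     0.    -0.  ] 22.1 [ 0.5833 -0.2389  0.0882] 0.5977272336199944
```

View pics/s3.png

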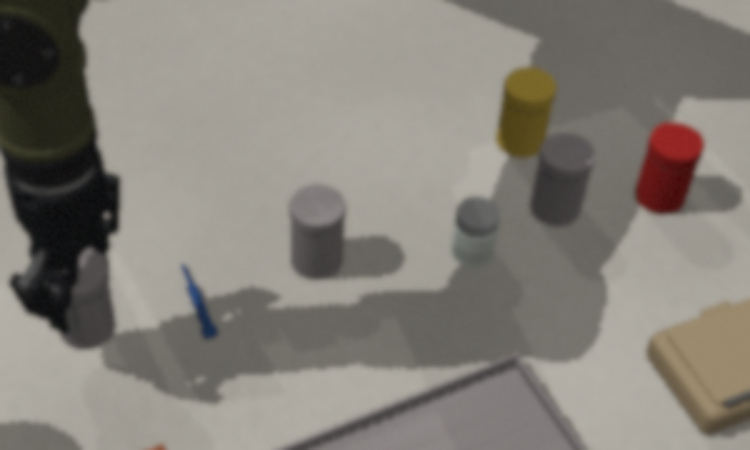

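The right tin is lifted and reads about 1.1 N, so it is light; the bottom at (87,340) is clear of the shelf. I'll set it down and return to the middle one.

Emit:
{"method": "servo_tool", "body": {
  "deltas": [
    [1, [0, 0, -0.008], [0, 0, 0]],
    [1, [0, 0, -0.01], [0, 0, 0]],
    [1, [0, 0, -0.008], [0, 0, 0]],
    [1, [0, 0, -0.006], [0, 0, 0]],
    [1, [0, 0, -0.003], [0, 0, 0]],
    [1, [0, 0, -0.002], [0, 0, 0]],
    [1, [0, 0, -0.002], [0, 0, 0]],
    [1, [0, 0, -0.001], [0, 0, 0]],
    [1, [0, 0, -0.001], [0, 0, 0]],
    [1, [0, 0, -0.001], [0, 0, 0]],
    [1, [0, 0, 0], [0, 0, 0]]
  ]
}}

```text
t: 23.25
tool_pos: [0.5836, -0.239, 0.0474]
eef_rot: [179.9, -0.0, 45.1]
wrist_force: [-1.1, 1.1, 5.7]
grip_width: 0.594
```

Emit:
{"method": "servo_tool", "body": {
  "deltas": [
    [-0.5, [0, 0, 0], [0, 0, 0]],
    [-1, [0, 0, 0], [0, 0, 0]],
    [-1, [0, 0, 0], [0, 0, 0]],
    [-1, [0, 0, 0], [0, 0, 0]],
    [-1, [0, 0, 0], [0, 0, 0]],
    [-1, [0, 0, 0], [0, 0, 0]],
    [-1, [0, 0, 0], [0, 0, 0]]
  ]
}}

```text
t: 23.95
tool_pos: [0.5834, -0.2389, 0.0462]
eef_rot: [180.0, -0.0, 45.1]
wrist_force: [-0.1, 0.4, -0.1]
grip_width: 1.0
```

```bash
python3 g.py 0.5534 -0.0098 0.165 45;python3 w.py pics/w8.png 0.5836,-0.2384
```

```text
23.95 [ 0.5834 -0.2389  0.0462] [ 1.7998e+02 -1.0000e-02  4.5110e+01] F [-0.07  0.42 -0.12] w 1.0
shift [-0.03    0.2291  0.1188] turn [ 0.      0.0004 -0.002 ]
23.95 [ 0.5834 -0.2389  0.0462] [ 1.7998e+02 -1.0000e-02  4.5110e+01] [-0.07  0.42 -0.12]
```

View pics/w8.png

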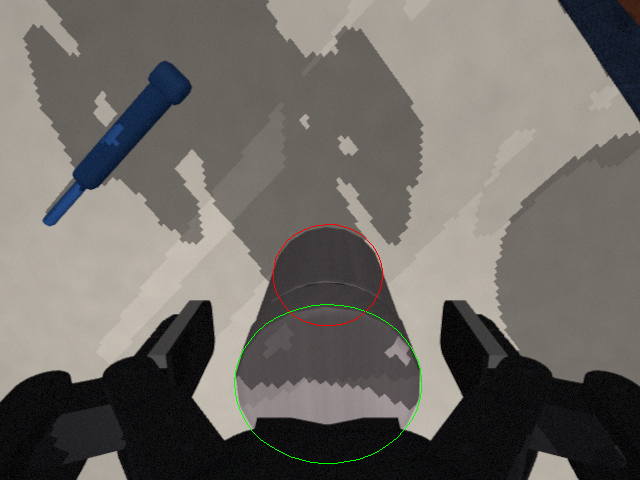

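The right tin is released and upright at its place, lid at (328,385). Back to the middle.

Emit:
{"method": "servo_tool", "body": {
  "deltas": [
    [-1, [0, 0, 0.015], [0, 0, 0]],
    [-1, [0, 0, 0.022], [0, 0, 0]],
    [-1, [0, 0, 0.022], [0, 0, 0]],
    [-1, [0, 0, 0.022], [0, 0, 0]],
    [-1, [0, 0, 0.022], [0, 0, 0]],
    [-1, [0, 0, 0.015], [0, 0, 0]],
    [-1, [-0.0025, 0.0191, 0], [0, 0, 0]],
    [-1, [-0.0025, 0.0191, 0], [0, 0, 0]],
    [-1, [-0.0025, 0.0191, 0], [0, 0, 0]],
    [-1, [-0.0025, 0.0191, 0], [0, 0, 0]],
    [-1, [-0.0025, 0.0191, 0], [0, 0, 0]],
    [-1, [-0.0025, 0.0191, 0], [0, 0, 0]],
    [-1, [-0.0025, 0.0191, 0], [0, 0, 0]],
    [-1, [-0.0025, 0.0191, 0], [0, 0, 0]],
    [-1, [-0.0025, 0.0191, 0], [0, 0, 0]],
    [-1, [-0.0025, 0.0191, 0], [0, 0, 0]],
    [-1, [-0.0025, 0.0191, 0], [0, 0, 0]],
    [-1, [-0.0025, 0.0191, 0], [0, 0, 0]],
    [-1, [0, 0, 0], [0, 0, 0]],
    [-1, [0, 0, 0], [0, 0, 0]]
  ]
}}

```text
t: 26.0
tool_pos: [0.5526, -0.0087, 0.1639]
eef_rot: [-180.0, 0.0, 45.2]
wrist_force: [-0.5, 0.3, -0.0]
grip_width: 0.998
```

```bash
python3 g.py 0.5534 -0.0098 0.046 45;python3 w.py pics/w9.png 0.5534,-0.0098
```

```text
26.0 [ 0.5526 -0.0087  0.1639] [-1.800e+02  4.000e-02  4.522e+01] F [-0.51  0.28 -0.05] w 0.998
shift [ 0.0008 -0.0011 -0.1179] turn [ 0.0005 -0.0006 -0.0038]
26.0 [ 0.5526 -0.0087  0.1639] [-1.800e+02  4.000e-02  4.522e+01] [-0.51  0.28 -0.05]
```

View pics/w9.png

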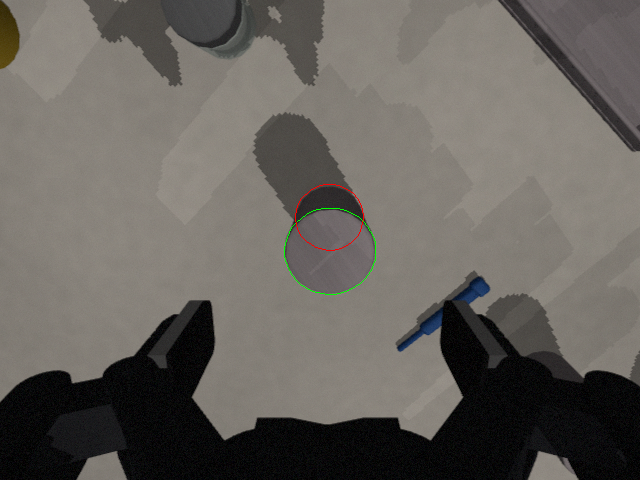

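The middle tin is where expected, lid at (330,251). I descend, grip and lift about 18 cm.

Emit:
{"method": "servo_tool", "body": {
  "deltas": [
    [-1, [0, 0, -0.015], [0, 0, 0]],
    [-1, [0, 0, -0.015], [0, 0, 0]],
    [-1, [0, 0, -0.015], [0, 0, 0]],
    [-1, [0, 0, -0.015], [0, 0, 0]],
    [-1, [0, 0, -0.015], [0, 0, 0]],
    [-1, [0, 0, -0.015], [0, 0, 0]],
    [-1, [0, 0, -0.015], [0, 0, 0]],
    [-1, [0, 0, -0.01], [0, 0, 0]],
    [-1, [0, 0, -0.003], [0, 0, 0]],
    [-1, [0, 0, 0], [0, 0, 0]]
  ]
}}

```text
t: 27.05
tool_pos: [0.5531, -0.01, 0.046]
eef_rot: [-180.0, 0.0, 45.1]
wrist_force: [0.4, -0.2, 0.1]
grip_width: 1.0
```

Emit:
{"method": "servo_tool", "body": {
  "deltas": [
    [1, [0, 0, 0], [0, 0, 0]],
    [1, [0, 0, 0], [0, 0, 0]],
    [1, [0, 0, 0], [0, 0, 0]],
    [1, [0, 0, 0], [0, 0, 0]],
    [1, [0, 0, 0], [0, 0, 0]],
    [1, [0, 0, 0], [0, 0, 0]],
    [1, [0, 0, 0], [0, 0, 0]],
    [1, [0, 0, 0], [0, 0, 0]]
  ]
}}

```text
t: 27.85
tool_pos: [0.554, -0.0096, 0.0473]
eef_rot: [179.9, -0.1, 45.1]
wrist_force: [-0.0, 0.8, 5.6]
grip_width: 0.593
```

Emit:
{"method": "servo_tool", "body": {
  "deltas": [
    [1, [0, 0, 0.005], [0, 0, 0]],
    [1, [0, 0, 0.01], [0, 0, 0]],
    [1, [0, 0, 0.012], [0, 0, 0]],
    [1, [0, 0, 0.012], [0, 0, 0]],
    [1, [0, 0, 0.012], [0, 0, 0]],
    [1, [0, 0, 0.012], [0, 0, 0]],
    [1, [0, 0, 0.012], [0, 0, 0]],
    [1, [0, 0, 0.012], [0, 0, 0]],
    [1, [0, 0, 0.012], [0, 0, 0]],
    [1, [0, 0, 0.012], [0, 0, 0]],
    [1, [0, 0, 0.012], [0, 0, 0]],
    [1, [0, 0, 0.012], [0, 0, 0]],
    [1, [0, 0, 0.012], [0, 0, 0]],
    [1, [0, 0, 0.012], [0, 0, 0]],
    [1, [0, 0, 0.012], [0, 0, 0]],
    [1, [0, 0, 0.01], [0, 0, 0]],
    [1, [0, 0, 0.005], [0, 0, 0]],
    [1, [0, 0, 0], [0, 0, 0]],
    [1, [0, 0, 0], [0, 0, 0]],
    [1, [0, 0, 0], [0, 0, 0]]
  ]
}}

```text
t: 29.85
tool_pos: [0.5528, -0.0097, 0.2316]
eef_rot: [-180.0, 0.0, 45.1]
wrist_force: [0.2, -1.0, -4.8]
grip_width: 0.594
```

Emit:
{"method": "servo_tool", "body": {
  "deltas": [
    [1, [0, 0, 0], [0, 0, 0]],
    [1, [0, 0, 0], [0, 0, 0]],
    [1, [0, 0, 0], [0, 0, 0]],
    [1, [0, 0, 0], [0, 0, 0]],
    [1, [0, 0, 0], [0, 0, 0]]
  ]
}}

```text
t: 30.35
tool_pos: [0.5533, -0.0097, 0.2323]
eef_rot: [180.0, -0.0, 45.1]
wrist_force: [0.4, -0.2, -4.9]
grip_width: 0.596
```

```bash
python3 wt.py pics/s4.png
python3 - <<'E'
from h import *
a=cv2.imread("pics/top0.png");b=manip.read_camera("top")[:,:,::-1];cv2.imwrite("pics/top1.png",b)
cv2.imwrite("pics/cmp.png",np.vstack([a[80:350],b[80:350]]))
o=manip.get_obs();print(o["t"],o["tool_pos"],o["eef_rot"],o["qvel"].round(2))
E
```

```text
F mean [-0.27 -0.38 -4.91] [0.6  0.22 0.21] [  0.   -46.46  27.24  -0.    -0.     0.  ] 30.6 [ 0.5533 -0.0097  0.2323] 0.5963081199643031
30.7 [ 0.55332725 -0.00970843  0.23231404] [ 1.79979677e+02 -1.54309224e-02  4.51123987e+01] [-0.01  0.04 -0.05  0.11  0.1   0.05]
```

View pics/s4.png

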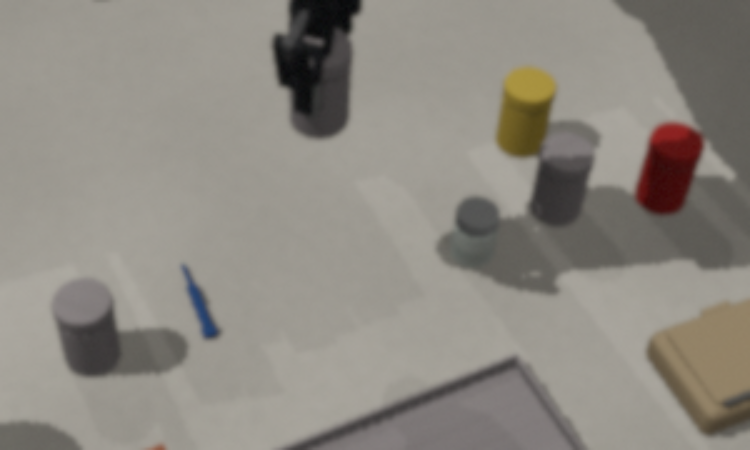

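View pics/cmp.png

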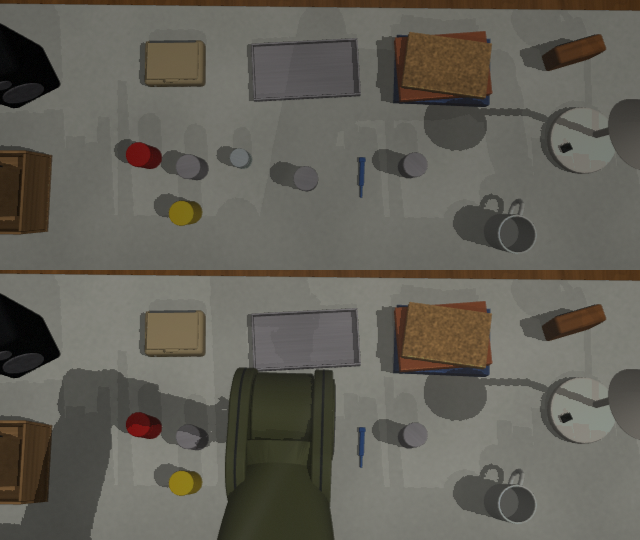

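The heavy tin hangs upright at (320,85) in the scene crop, its underside about 0.185 m up. Everything else that can be seen is unmoved.

```bash
python3 -c "
from bench import manip
print(manip.job_done())"
```

```text
the job is handed in; nothing more can be done
None
```

The middle tin is the heaviest, and I handed the job in at about 31 s with it held upright and still, its underside about 18.5 cm above the shelf.

**Weighing:** I lifted each tin about 4 cm, left to right, and set it back where it stood. The wrist force read about 1.1 N on the left, 5.7 N in the middle and 1.1 N on the right.

**Last checks:**
- **Held tin:** The final hold read 4.9 N, lower than the 5.7 N of the first lift. That is probably sensor drift; both readings mark it as the heavy tin. The grip was steady and the joints at rest.
- **Other tins:** Both light tins stand upright and released at their starting places.
- **Bystanders:** Pick, tray and mug look unmoved in the top view. The arm hid the jar there, but the scene camera shows it upright and in place.

**One snag:** On the first approach, joint 6 reached its 180° limit. I switched the jaw direction to 45° before touching anything.

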